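Open the bench centrifuge and hold its lid up

ROBOT

A 7-joint arm with a two-finger parallel gripper is mounted at the origin on the work surface. World frame = base frame: x ahead of the robot, y to its left, z up, the work surface at z = 0. Lengths are in m, angles in rad, forces in N, time in s.
With the tool pointing down it reaches from about 0.35 to 0.9 m from the base axis. Payload 8.1 kg.
Tool frame: the origin (TCP) lies on the centre line of the jaws, within the pads' length; the fingertips stand 17 mm ahead of it and the grasp point (between the pads) lies 2 mm behind it; z points along the fingers, y is the direction in which the jaws open and shut (so a half turn about z gives the same grasp; the last joint's range is limited). The gripper opens to 92 mm and grips with 3 to 60 N. Pads are 19 mm wide; open, the fingers measure 130 mm over their backs; the gripper's body (75 mm by 190 mm) begins 47 mm behind the grasp point.
Start: joints at [1.029, 0.434, 0.025, 1.573, -0.012, 1.134, -0.075], TCP at [0.266, -0.566, 0.244] pointing down, gripper open.
Joint ranges: [-2.62, 2.62], [-0.44, 2.09], [-1.27, 1.32], [0.08, 2.57], [-1.32, 4.46], [0.12, 2], [-2.74, 2.74]. Speed limits (rad/s): [2.22, 2.22, 3.01, 3.01, 3.14, 3.14, 3.14].

INTERFACE

Orientations are given as a rotation vector (axis times angle).
In Python, from cell import arm, imaging, job gives the robot as it stands.
- The arm moves only by the tool jog_arm, never from a script. Its argument "moves" is a list of rows, each an object with "fingers": the closure, from -1 (fully open) to 1 (shut); "xyz": the shift along the tool's x, y, z in cm, a list of three; "angular": the turn, a rotation vector about the tool's x, y, z in rad, a list of three. In form: [{"fingers": fingers, "xyz": [dx, dy, dz], "angular": [ax, ay, az]}, ...]. A call has 1 to 12 rows; each row is the pose to reach, as a shift and turn from the pose commanded when the call began, along the tool's axes at that moment; what a row does not reach only later rows make up. A row lasts 1/8 s, in which the tool goes at most 62.5 mm and 10.7 degrees, less where a joint would pass 70% of its speed; a pose out of reach is approached as far as the arm can. A call with a gripper value outside its range is refused whole. The fingers move at their own pace and stop on an object; "grip_force" is the grip in N (left out, the last holds). Time passes only in rows, so rows that repeat a pose let the fingers close. It gives the time, the measured TCP pose, the force and the opening at its end, in the units of the state.
- arm.observe(): the state, without advancing time (a new reading comes with each control period).
- imaging.get_image(name): name is "scene" or "side" or "wrist"; returns the picture (400x640x3 uint8, red, green, blue); there is no depth.
- imaging.camera_params(name): a dict with "fx", "fy", "cx", "cy" (pixels), "rvec" (rotation vector, rad) and "tvec" (3), from world to camera coordinates, as OpenCV has them; the wrist camera has in their place "hand_eye" (4x4, takes a point from camera to tool coordinates, whose origin is the TCP and whose axes are the flange's). Camera axes: x right, y down, z forward; pixel columns grow to the right and rows downward; lengths in m; the calibration is good to about 2 mm. A picture is of the moment at which its call begins: read the wrist's pose just before it. camera_params takes no time and is no camera call.
- job.sign_off(): hands the job in, once; it reports no verdict.
The state is a dict: "clock": time; "joints": joint angles; "dq": joint speeds; "joint_efforts": joint torques, N m; "position": TCP position; "ee_rot": TCP orientation; "force": force on the tool from outside, world axes, zero at the start; "ft_torque": the same for the moment, N m; "width": opening from 0.0 (shut) to 1.0 (fully open).
Only numpy, scipy, OpenCV 4.12 (cv2) and the standard library are available. Lean on these libraries where they do the work, as an engineer would, in place of code of your own. Each camera call takes 0.05 s, during which the arm holds its last target. There are 200 camera calls.

TASK

The samples have been spun and a colleague needs both hands to take them out. First tug the centrifuge's lid upward by its handle, leaving the release slide alone, to learn whether the lid is caught: if it comes, just carry on opening it without touching the release; if it stays caught, don't force it, but let the lid back down, push the release slide all the way back and then lift the lid. Raise the lid to between 50 and 65 degrees and finish while your gripper is still holding it up there by the handle (it falls shut if let go), with the other things on the desk left undisturbed.

Things in the scene. Friction and masses are not known exactly. Their poses are not given: they have to be found in the camera images.
- centrifuge: White bench centrifuge, fixed: 220 mm deep, 270 wide, 120 high without lid. Origin on the desk under it, 100 mm behind its front face; x points from its front (handle side, towards the robot) to its back (hinge side), y to its left, z up. A grey lid 25 mm thick covers y -115 to 95 mm; on the left a side console (y 100 to 155 mm, flat top 125 mm above the desk) carries the release slide.
- handle (a point): Middle of the lid's handle, a round steel bar 12 mm thick, 80 mm long, parallel to the centrifuge's y, on two end arms; bar centre 45 mm ahead of the lid's front edge, free before and below. Lid shut: 132 mm above the desk, 145 mm ahead of the centrifuge's origin, 10 mm to its right. Lifting takes about 2 to 3 N; a caught lid gives some 9 mm here, then stops dead.
- lid_hinge (a point): Point on the lid's hinge axis, in line with the handle's middle: 120 mm above the desk, 85 mm behind the centrifuge's origin. The axis is parallel to the centrifuge's y. The handle's middle lies 230 mm from it and, with the lid shut, 12 mm higher than it.
- lid (a joint): Lid angle in rad: 0 shut, growing as the front edge rises; end stop 1.3. A hook inside, out of sight, either holds the lid (which then stops at about 0.04) or has not caught; nothing outside shows which. The lid (about 0.45 kg) falls shut when let go at any angle.
- release_top (a point): Top centre of the grey release slide, an upright fin 10 mm thick along the centrifuge's x, 30 mm wide along its y, 26 mm tall above the console's flat top (fin top 151 mm above the desk). As found it is at the front end of its travel, 50 mm ahead of the centrifuge's origin and 128 mm to its left.
- release (a joint): Travel of the release slide in m: 0 at the front, as always found, caught or not; 0.025 at the back end stop. It slides along the centrifuge's +x (away from the handle side) against about 3 N of friction and stays where left. From 0.02 on it has thrown the hook clear for good.
- tube_rack: Bystander: clear rack 45 x 110 x 35 mm with three capped tubes standing to 99 mm; origin under its centre. To the right of the centrifuge.
- specimen_jar: Bystander: jar 54 mm wide, 62 mm high, with a screw lid; origin under its centre. To the right of the centrifuge, near its front.
- dropper_bottle: Bystander: small bottle 28 mm wide, 79 mm high, with a dropper bulb; origin under its centre. To the left of the centrifuge.
- meter: Bystander: hand-held meter lying flat, 120 x 75 x 30 mm; origin under its centre. Beside the centrifuge, to its left.

How it is judged:
On the way, in this order (a step that is already met when the one before it is completed fails the run):
1. the lid has been tugged upward by its handle (lid angle over 0.02 rad) with the release slide still at the front (under 4 mm) (value of joint lid above 0.02 rad and value of joint release below 0.004 m and contact force between the fingers and lid above 0.3 N), for 0.05 s.
2. either the lid, not caught, has come up over 0.35 rad with the release slide untouched (under 4 mm); or, the lid being caught and let down again, the release slide is pushing the hook aside (((value of joint lid above 0.35 rad and value of joint release below 0.004 m) or (value of joint release above 0.004 m and value of joint lid below 0.08 rad and contact force between release and centrifuge above 0.15 N))).
3. the lid has been raised over 0.75 rad (value of joint lid above 0.75 rad), for 0.2 s.
At the end, for the whole second after the job is handed in: The lid stands still (under 0.05 rad/s) at 0.8 to 1.22 rad (46 to 70 degrees), held by the fingers (contact force over 0.3 N), and the release slide is either untouched (under 4 mm; lid was not caught) or fully back (over 18 mm; lid was caught) (value of joint lid between 0.8 and 1.22 rad and velocity of joint lid between -0.05 and 0.05 rad/s and contact force between the fingers and lid above 0.3 N and (value of joint release below 0.004 m or value of joint release above 0.018 m)); the arm keeps its last pose, push and grip.
It fails at once if the tube rack is shoved (over 20 mm) or tipped (over 0.3 rad) (distance of tube_rack from where it was at the start of the episode above 0.02 m or angle between tube_rack's own z axis and vertical above 0.3 rad).
It fails at once if the specimen jar is shoved (over 20 mm) or tipped (over 0.3 rad) (distance of specimen_jar from where it was at the start of the episode above 0.02 m or angle between specimen_jar's own z axis and vertical above 0.3 rad).
It fails at once if the dropper bottle is shoved (over 20 mm) or tipped (over 0.3 rad) (distance of dropper_bottle from where it was at the start of the episode above 0.02 m or angle between dropper_bottle's own z axis and vertical above 0.3 rad).
It fails at once if the meter is shoved (over 20 mm) or tipped (over 0.3 rad) (distance of meter from where it was at the start of the episode above 0.02 m or angle between meter's own z axis and vertical above 0.3 rad).
It also fails if it takes over 54 s, if anything falls off the work surface, if the arm or the gripper's body presses on something with over 40 N, if the wrist force passes 120 N, or if a joint passes its speed limit or range.

## Working session

There is one attempt and no reset: what is moved stays moved. The work goes in short steps, Python scripts to look and compute and a tool call to move; the robot and the scene stay as the last step left them, time stands still between calls to the robot, and variables do not carry over. Pictures are saved under pics/ and viewed, about 8 in all and at most 12, crops included, and the job is handed in when it is done.

Besides the shell and the picture viewer there is one more tool, called after "Request:" by a JSON object that holds its "method" and its "body", one argument or row to a line. jog_arm: Moves the arm, as the interface text tells. Its arguments: {"type":"object","properties":{"moves":{"type":"array"},"grip_force":{"type":"number"}},"required":["moves"]}

```bash
mkdir -p pics
python3 - <<'E'
from cell import arm, imaging, job
import cv2,numpy as np
for n in ("scene","side"):
    cv2.imwrite(f"pics/{n}0.png",imaging.get_image(n)[:,:,::-1])
    p=imaging.camera_params(n);R=cv2.Rodrigues(np.array(p["rvec"]))[0]
    print(n,p, "cam at",-R.T@np.array(p["tvec"]).ravel())
s=arm.observe();print(s)
print(imaging.camera_params("wrist"))
E
```

```text
scene {'fx': 371.395337231186, 'fy': 371.395337231186, 'cx': 315.8238508653862, 'cy': 193.50117714131346, 'rvec': array([ 2.08723008,  1.15520922, -0.47063749]), 'tvec': array([-0.29046802, -0.24331776,  1.21157639])} cam at [ 1.02898771 -0.32504749  0.66859627]
side {'fx': 400.44034724449097, 'fy': 400.44034724449097, 'cx': 324.3553151706346, 'cy': 205.18647931933887, 'rvec': array([ 0.50475037, -2.75146426,  1.14798315]), 'tvec': array([0.51549829, 0.21944571, 0.92078088])} cam at [0.32514354 0.65076627 0.79530954]
{'clock': 0.1, 'joints': array([ 1.02941749,  0.43514895,  0.02499659,  1.57404505, -0.01160146,
        1.13399966, -0.07511038]), 'dq': array([-0.00043865, -0.00211424,  0.00102438, -0.00196266,  0.00044362,
       -0.001321  , -0.00048892]), 'joint_efforts': array([ 4.10390116e-03, -6.69127321e+01,  9.89058316e-01, -3.15147936e+01,
       -6.03782432e-02,  3.74816428e-02,  7.52641904e-05]), 'position': array([ 0.26526833, -0.56540948,  0.24301135]), 'ee_rot': array([-3.06497427e+00, -6.83259486e-01,  7.10249459e-04]), 'force': array([-0.81710009, -0.5788745 , -0.01340264]), 'ft_torque': array([-4.82140047e-05, -2.29123323e-02,  2.51740488e-02]), 'width': 1.001953113924358}
{'fx': 333.8404179170297, 'fy': 333.8404179170297, 'cx': 319.0003312725852, 'cy': 195.37349670053638, 'hand_eye': array([[ 7.05478168e-04, -9.56224158e-01, -2.92634348e-01,
         7.82045099e-02],
       [ 9.99999602e-01,  5.14995245e-04,  7.27963049e-04,
        -2.87044494e-04],
       [-5.45390555e-04, -2.92634745e-01,  9.56224141e-01,
        -1.41614389e-01],
       [ 0.00000000e+00,  0.00000000e+00,  0.00000000e+00,
         1.00000000e+00]])}
```

View pics/scene0.png

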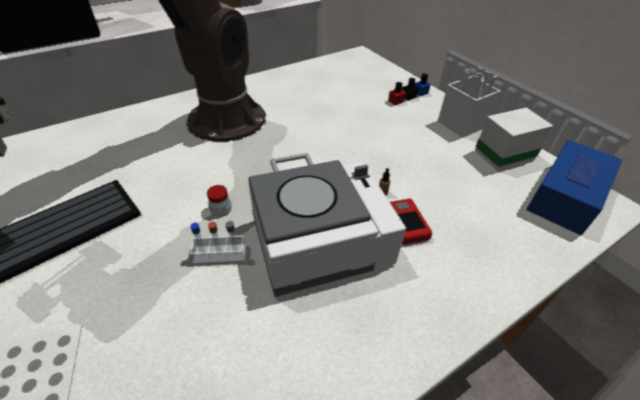

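View pics/side0.png

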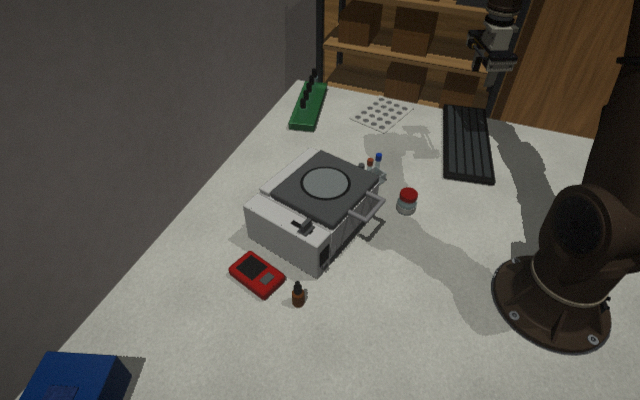

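The scene view shows the centrifuge around (320,220) and its handle at (292,158). In the side view it is around (315,200), with the handle at (370,212) and the fin at (305,226). I'll enlarge both.

Run:
```python
import cv2
a=cv2.imread("pics/scene0.png")[145:305,180:440];b=cv2.imread("pics/side0.png")[140:310,220:430]
cv2.imwrite("pics/sc1.png",cv2.resize(a,None,fx=3,fy=3,interpolation=cv2.INTER_CUBIC))
cv2.imwrite("pics/si1.png",cv2.resize(b,None,fx=3.5,fy=3.5,interpolation=cv2.INTER_CUBIC))
```

```text
(no output)
```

View pics/sc1.png

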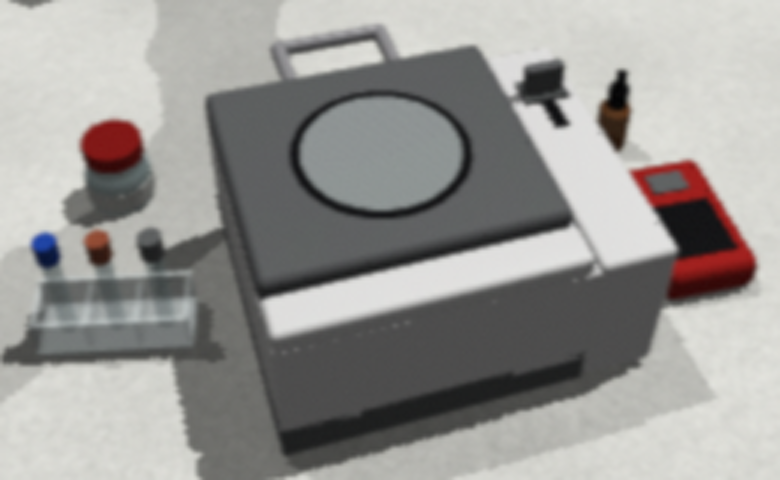

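View pics/si1.png

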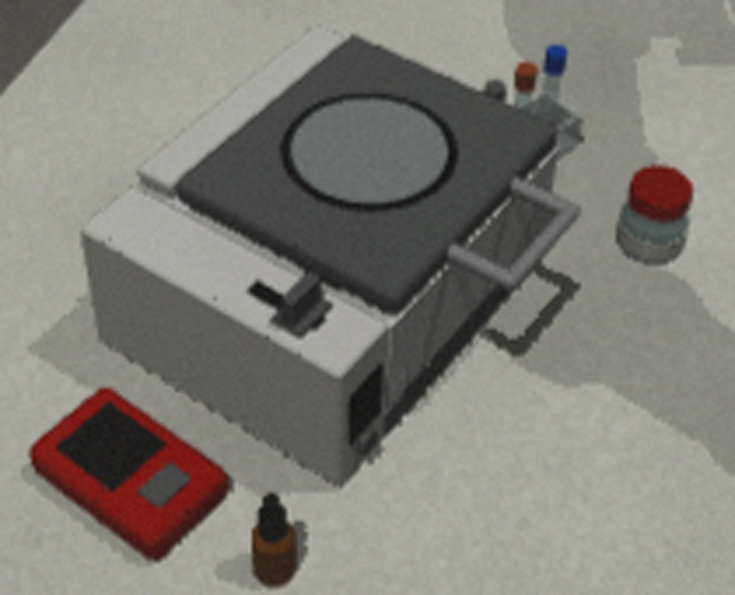

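```bash
cat > h.py <<'E'
import cv2,numpy as np
from scipy.optimize import least_squares
from cell import arm, imaging, job
P={n:imaging.camera_params(n) for n in("scene","side")}
def proj(n,X):
    p=P[n];K=np.array([[p["fx"],0,p["cx"]],[0,p["fy"],p["cy"]],[0,0,1]])
    return cv2.projectPoints(np.atleast_2d(np.array(X,float)),p["rvec"],p["tvec"],K,None)[0][:,0]
def ray(n,uv,z):
    p=P[n];R=cv2.Rodrigues(p["rvec"])[0];c=-R.T@np.ravel(p["tvec"])
    d=R.T@np.array([(uv[0]-p["cx"])/p["fx"],(uv[1]-p["cy"])/p["fy"],1]);return c+d*(z-c[2])/d[2]
def W(q,X):
    c,s=np.cos(q[2]),np.sin(q[2]);X=np.atleast_2d(X)
    return np.c_[q[0]+c*X[:,0]-s*X[:,1],q[1]+s*X[:,0]+c*X[:,1],X[:,2]]
E
python3 - <<'E'
from h import *
D={"scene":(3,(180,145),[((-.145,-.047,.132),(277,47)),((-.145,.027,.132),(380,31)),((.12,.155,.125),(677,250)),((.12,-.115,0),(290,455)),((.12,-.115,.12),(268,338)),((-.05,.128,.151),(544,66))]),
"side":(3.5,(220,140),[((-.1,.155,.125),(343,378)),((-.1,.155,0),(341,485)),((.12,.155,.125),(82,235)),((.12,.155,0),(100,342)),((-.145,-.047,.132),(576,210)),((-.145,.027,.132),(512,279)),((-.05,.128,.151),(306,285)),((-.1,.095,.145),(395,308)),((-.1,-.115,.145),(555,140))])}
def res(q):
    return np.concatenate([(proj(n,W(q,[a for a,_ in L]))-(np.array([b for _,b in L])/s+o)).ravel() for n,(s,o,L) in D.items()])
r=least_squares(res,[.6,0,0],loss="soft_l1",x_scale=[.1,.1,.1]);q=r.x
print(q.round(4));print(res(q).reshape(-1,2).round(1).tolist())
for k,X in dict(handle=(-.145,-.01,.132),hinge=(.085,-.01,.12),rel=(-.05,.128,.151)).items(): print(k,W(q,X).round(4))
f=lambda n,u,v,z:ray(n,np.array((u,v))/D[n][0]+D[n][1],z).round(3)
print("jar",f("scene",113,140,.062),f("side",660,190,.062))
print("bottle",f("scene",622,74,.079),f("side",271,500,.079))
print("tubes",f("scene",45,240,.099),f("scene",150,238,.099),f("side",556,52,.099))
E
```

```text
[ 0.5713 -0.0329 -0.264 ]
[[1.2, -0.4], [-2.2, -0.6], [0.1, -1.1], [-3.2, 0.5], [-0.0, 4.0], [-0.5, -1.3], [-0.5, 0.1], [-0.3, 3.0], [-1.2, -2.3], [-0.3, 1.5], [-1.7, 1.5], [0.5, 0.1], [-1.1, 0.7], [0.8, -2.9], [2.7, -5.0]]
handle [[ 0.4287 -0.0047  0.132 ]]
hinge [[ 0.6507 -0.0647  0.12  ]]
rel [[0.5564 0.1037 0.151 ]]
jar [ 0.376 -0.17   0.062] [ 0.371 -0.166  0.062]
bottle [0.537 0.21  0.079] [0.534 0.211 0.079]
tubes [ 0.484 -0.255  0.099] [ 0.519 -0.195  0.099] [ 0.482 -0.255  0.099]
```

Run:
```python
from h import *
D={"scene":(3,(180,145),[((-.145,-.045,.132),(277,47)),((-.145,.025,.132),(380,31)),((.12,.155,.125),(677,250)),((-.05,.128,.151),(544,66))]),
"side":(3.5,(220,140),[((-.1,.155,.125),(343,378)),((.12,.155,.125),(82,235)),((-.145,-.045,.132),(576,210)),((-.145,.025,.132),(512,279)),((-.05,.128,.151),(306,285))])}
def res(q):
    return np.concatenate([(proj(n,W(q,[a for a,_ in L]))-(np.array([b for _,b in L])/s+o)).ravel() for n,(s,o,L) in D.items()])
r=least_squares(res,[.6,0,0],x_scale=[.1,.1,.1]);q=r.x
print(q.round(4));print(res(q).reshape(-1,2).round(1).tolist())
for k,X in dict(handle=(-.145,-.01,.132),hinge=(.085,-.01,.12),rel=(-.05,.128,.151)).items(): print(k,W(q,X).round(4))
f=lambda n,u,v,z:ray(n,np.array((u,v))/D[n][0]+D[n][1],z).round(4)
print("ends direct",f("scene",277,47,.132),f("side",576,210,.132),f("scene",380,31,.132),f("side",512,279,.132))
print("fin",f("scene",544,66,.151),f("side",306,285,.151))
```

```text
[ 0.5715 -0.0334 -0.2614]
[[1.7, -0.4], [-3.3, -0.3], [0.0, -1.1], [-0.7, -1.3], [-0.3, -0.1], [-1.1, -2.3], [-2.1, 1.7], [1.0, -0.7], [-0.9, 0.6]]
handle [[ 0.4288 -0.0056  0.132 ]]
hinge [[ 0.651 -0.065  0.12 ]]
rel [[0.5562 0.1032 0.151 ]]
ends direct [ 0.4191 -0.0434  0.132 ] [ 0.4166 -0.0469  0.132 ] [0.443  0.0341 0.132 ] [0.4395 0.0311 0.132 ]
fin [0.5606 0.1019 0.151 ] [0.5551 0.1009 0.151 ]
```

```bash
cat >> h.py <<'E'
from scipy.spatial.transform import Rotation as Ro
YAW=-.275
def down(yaw=YAW,flip=1):  # tool z down, y along centrifuge x (flip=-1: reversed)
    y=flip*np.array([np.cos(yaw),np.sin(yaw),0]);z=np.array([0,0,-1.]);return Ro.from_matrix(np.c_[np.cross(y,z),y,z])
def plan(p,R=None):
    s=arm.observe();R0=Ro.from_rotvec(s["ee_rot"]);R=R or R0
    print("xyz cm",(R0.inv().apply(np.array(p)-s["position"])*100).round(2),"ang",(R0.inv()*R).as_rotvec().round(4))
def st():
    s=arm.observe();print(round(s["clock"],2),s["position"].round(4),s["ee_rot"].round(3),"F",s["force"].round(1),"w",round(float(s["width"]),3),"j",s["joints"].round(2))
E
python3 - <<'E'
from h import *
print(Ro.from_rotvec(arm.observe()["ee_rot"]).as_matrix().round(3))
for f in(1,-1): plan((.429,-.006,.30),down(flip=f))
E
```

```text
[[ 0.905  0.425 -0.001]
 [ 0.425 -0.905  0.001]
 [-0.    -0.001 -1.   ]]
xyz cm [ 38.58 -43.7   -5.64] ang [-1.400e-03 -5.000e-04 -8.571e-01]
xyz cm [ 38.58 -43.7   -5.64] ang [-6.0000e-04  1.7000e-03  2.2845e+00]
```

Request:
{"method": "jog_arm", "body": {
  "moves": [
    {"fingers": 0.35,"xyz": [38.6,-43.7,-5.6],"angular": [0,0,-0.857]},
    {"fingers": 0.35,"xyz": [38.6,-43.7,-5.6],"angular": [0,0,-0.857]},
    {"fingers": 0.35,"xyz": [38.6,-43.7,-5.6],"angular": [0,0,-0.857]},
    {"fingers": 0.35,"xyz": [38.6,-43.7,-5.6],"angular": [0,0,-0.857]},
    {"fingers": 0.35,"xyz": [38.6,-43.7,-5.6],"angular": [0,0,-0.857]},
    {"fingers": 0.35,"xyz": [38.6,-43.7,-5.6],"angular": [0,0,-0.857]},
    {"fingers": 0.35,"xyz": [38.6,-43.7,-5.6],"angular": [0,0,-0.857]},
    {"fingers": 0.35,"xyz": [38.6,-43.7,-5.6],"angular": [0,0,-0.857]},
    {"fingers": 0.35,"xyz": [38.6,-43.7,-5.6],"angular": [0,0,-0.857]},
    {"fingers": 0.35,"xyz": [38.6,-43.7,-5.6],"angular": [0,0,-0.857]},
    {"fingers": 0.35,"xyz": [38.6,-43.7,-5.6],"angular": [0,0,-0.857]},
    {"fingers": 0.35,"xyz": [38.6,-43.7,-5.6],"angular": [0,0,-0.857]}
  ]
}}

```text
clock: 1.6
position: [0.4289, -0.0073, 0.2993]
ee_rot: [-2.506, -1.895, 0.002]
force: [0.7, -0.2, 0.4]
width: 0.325
```

Request:
{"method": "jog_arm", "body": {
  "moves": [
    {"fingers": 0.35,"xyz": [0,0,0],"angular": [0,0,0]},
    {"fingers": 0.35,"xyz": [0,0,0],"angular": [0,0,0]}
  ]
}}

```text
clock: 1.85
position: [0.4291, -0.0072, 0.2996]
ee_rot: [2.507, 1.894, -0.001]
force: [-0.3, -0.3, 0.4]
width: 0.329
```

Run:
```python
from h import *
st();s=arm.observe();np.savez("w1.npz",p=s["position"],r=s["ee_rot"])
cv2.imwrite("pics/w1.png",imaging.get_image("wrist")[:,:,::-1])
```

```text
1.85 [ 0.4291 -0.0072  0.2996] [ 2.507e+00  1.894e+00 -1.000e-03] F [-0.3 -0.3  0.4] w 0.329 j [ 0.4   0.11 -0.55  1.89  0.06  1.16 -0.45]
```

View pics/w1.png

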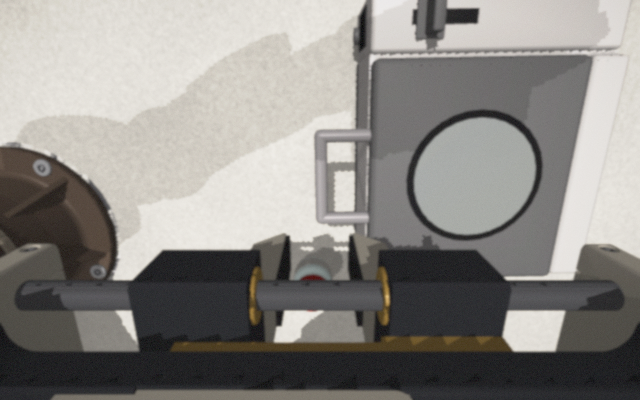

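The wrist view shows the bar as a vertical strip at column 322, rows 131–222. The lid edge is at column 371 and the fin at about (432,18).

```bash
cat >> h.py <<'E'
def wray(f,uv,z):
    d=np.load(f);R=Ro.from_rotvec(d["r"]).as_matrix();p=imaging.camera_params("wrist");H=p["hand_eye"]
    c=R@H[:3,3]+d["p"];v=R@H[:3,:3]@np.array([(uv[0]-p["cx"])/p["fx"],(uv[1]-p["cy"])/p["fy"],1]);return c+v*(z-c[2])/v[2]
E
python3 - <<'E'
from h import *
a=wray("w1.npz",(322,131),.132);b=wray("w1.npz",(322,222),.132);print(a,b,(a+b)/2,np.linalg.norm(a-b),"yaw",np.arctan2(-(a-b)[0],(a-b)[1]))
print("fin",wray("w1.npz",(430,10),.151),"lid edge",wray("w1.npz",(371,176),.14))
m=(a+b)/2
for z in(.2,.132): plan((m[0],m[1],z))
E
```

```text
[0.44331388 0.0361899  0.132     ] [ 0.41921508 -0.04972622  0.132     ] [ 0.43126448 -0.00676816  0.132     ] 0.08923190474149999 yaw -0.2734651198819146
fin [0.54950574 0.10470187 0.151     ] lid edge [ 0.47606327 -0.01501196  0.14      ]
xyz cm [0.08 0.19 9.96] ang [0. 0. 0.]
xyz cm [ 0.08  0.2  16.76] ang [0. 0. 0.]
```

Request:
{"method": "jog_arm", "body": {
  "moves": [
    {"fingers": 0.35,"xyz": [0.1,0.1,6],"angular": [0,0,0]},
    {"fingers": 0.35,"xyz": [0.1,0.1,10],"angular": [0,0,0]},
    {"fingers": 0.35,"xyz": [0.1,0.1,12.5],"angular": [0,0,0]},
    {"fingers": 0.35,"xyz": [0.1,0.1,14.0],"angular": [0,0,0]},
    {"fingers": 0.35,"xyz": [0.1,0.1,15.5],"angular": [0,0,0]},
    {"fingers": 0.35,"xyz": [0.1,0.1,16.8],"angular": [0,0,0]},
    {"fingers": 0.35,"xyz": [0.1,0.1,16.8],"angular": [0,0,0]}
  ]
}}

```text
clock: 2.78
position: [0.4302, -0.0056, 0.1312]
ee_rot: [-2.504, -1.896, 0.001]
force: [-0.2, -0.5, -0.1]
width: 0.327
```

Request:
{"method": "jog_arm", "body": {
  "moves": [
    {"fingers": 1,"xyz": [0,0.1,0],"angular": [0,0,0]},
    {"fingers": 1,"xyz": [0,0.1,0],"angular": [0,0,0]},
    {"fingers": 1,"xyz": [0,0.1,0],"angular": [0,0,0]},
    {"fingers": 1,"xyz": [0,0.1,0],"angular": [0,0,0]}
  ],
  "grip_force": 15
}}

```text
clock: 3.28
position: [0.4314, -0.0057, 0.1321]
ee_rot: [2.505, 1.896, -0.0]
force: [-3.4, 1.3, 7.2]
width: 0.124
```

Request:
{"method": "jog_arm", "body": {
  "moves": [
    {"fingers": 1,"xyz": [0,0,-0.2],"angular": [0,0,0]},
    {"fingers": 1,"xyz": [0,0,-0.4],"angular": [0,0,0]},
    {"fingers": 1,"xyz": [0,0,-0.6],"angular": [0,0,0]},
    {"fingers": 1,"xyz": [0,0,-0.7],"angular": [0,0,0]},
    {"fingers": 1,"xyz": [0,0,-0.7],"angular": [0,0,0]}
  ],
  "grip_force": 20
}}

```text
clock: 3.9
position: [0.4318, -0.0058, 0.1389]
ee_rot: [2.505, 1.896, 0.001]
force: [1.5, 0.8, -2.6]
width: 0.12
```

Request:
{"method": "jog_arm", "body": {
  "moves": [
    {"fingers": 1,"xyz": [0,0,-0.2],"angular": [0,0,0]},
    {"fingers": 1,"xyz": [0,0,-0.4],"angular": [0,0,0]},
    {"fingers": 1,"xyz": [0,0,-0.6],"angular": [0,0,0]},
    {"fingers": 1,"xyz": [0,0,-0.6],"angular": [0,0,0]}
  ]
}}

```text
clock: 4.4
position: [0.4322, -0.0059, 0.1442]
ee_rot: [2.505, 1.896, 0.002]
force: [9.1, 1.6, -19.2]
width: 0.125
```

Lifting freely takes 2.6 N, but the force jumped to 19 N at about 10 mm, so the lid is caught. I'll let it down and release.

Request:
{"method": "jog_arm", "body": {
  "moves": [
    {"fingers": 1,"xyz": [0,0,0.5],"angular": [0,0,0]},
    {"fingers": 1,"xyz": [0,0,1.0],"angular": [0,0,0]},
    {"fingers": 1,"xyz": [0,0,1.3],"angular": [0,0,0]},
    {"fingers": 1,"xyz": [0,0,1.3],"angular": [0,0,0]},
    {"fingers": 0.35,"xyz": [0,0,1.3],"angular": [0,0,0]},
    {"fingers": 0.35,"xyz": [0,0,1.3],"angular": [0,0,0]}
  ]
}}

```text
clock: 5.15
position: [0.4311, -0.0061, 0.1316]
ee_rot: [-2.505, -1.896, 0.001]
force: [-0.5, 0.7, -0.5]
width: 0.288
```

Request:
{"method": "jog_arm", "body": {
  "moves": [
    {"fingers": 0.35,"xyz": [0,0,0],"angular": [0,0,0]},
    {"fingers": 0.35,"xyz": [0,-0.1,-2],"angular": [0,0,0]},
    {"fingers": 0.35,"xyz": [0,-0.1,-5],"angular": [0,0,0]},
    {"fingers": 1,"xyz": [0,-0.1,-10],"angular": [0,0,0]},
    {"fingers": 1,"xyz": [0,-0.1,-10],"angular": [0,0,0]},
    {"fingers": 1,"xyz": [0,-0.1,-10],"angular": [0,0,0]}
  ]
}}

```text
clock: 5.9
position: [0.4302, -0.0058, 0.2314]
ee_rot: [2.505, 1.895, -0.001]
force: [0.0, -0.8, -1.3]
width: 0.047
```

Run:
```python
from h import *
st()
fin=np.array([.5555,.1025,0]);u=np.array([np.cos(YAW),np.sin(YAW),0])
plan(fin-.045*u+[0,0,.22]); plan(fin-.045*u+[0,0,.16])
```

```text
5.9 [ 0.4302 -0.0058  0.2314] [ 2.505e+00  1.895e+00 -1.000e-03] F [ 0.  -0.8 -1.3] w 0.047 j [ 0.39  0.18 -0.56  2.    0.12  0.99 -0.51]
xyz cm [13.83  4.61  1.14] ang [0. 0. 0.]
xyz cm [13.83  4.61  7.14] ang [0. 0. 0.]
```

Request:
{"method": "jog_arm", "body": {
  "moves": [
    {"fingers": 1,"xyz": [6,2,0],"angular": [0,0,0]},
    {"fingers": 1,"xyz": [11,3.7,1],"angular": [0,0,0]},
    {"fingers": 1,"xyz": [13.8,4.6,2],"angular": [0,0,0]},
    {"fingers": 1,"xyz": [13.8,4.6,2],"angular": [0,0,0]},
    {"fingers": 1,"xyz": [13.8,4.6,5],"angular": [0,0,0]},
    {"fingers": 1,"xyz": [13.8,4.6,7],"angular": [0,0,0]},
    {"fingers": 1,"xyz": [13.8,4.6,7.8],"angular": [0,0,0]},
    {"fingers": 1,"xyz": [13.8,4.6,7.8],"angular": [0,0,0]}
  ]
}}

```text
clock: 6.9
position: [0.5118, 0.1141, 0.1533]
ee_rot: [-2.505, -1.895, 0.002]
force: [-0.2, 0.4, 0.5]
width: 0.006
```

Run:
```python
from h import *
st()
i=imaging.get_image("side")[140:310,220:430,::-1]
cv2.imwrite("pics/si2.png",cv2.resize(i,None,fx=3.5,fy=3.5,interpolation=cv2.INTER_CUBIC))
```

```text
6.9 [0.5118 0.1141 0.1533] [-2.505e+00 -1.895e+00  2.000e-03] F [-0.2  0.4  0.5] w 0.006 j [ 0.1   0.44 -0.56  1.89  0.29  0.9  -0.88]
```

View pics/si2.png

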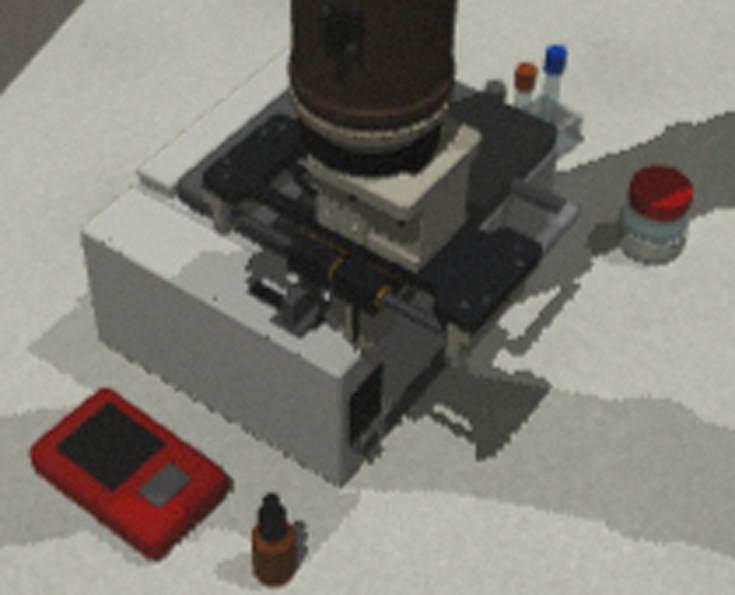

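The closed fingertips are at about (365,320), on the console just ahead of the fin at (295,300) and in line with it. The bystanders haven't moved. Now I'll push the slide.

Request:
{"method": "jog_arm", "body": {
  "moves": [
    {"fingers": 1,"xyz": [0,1,0],"angular": [0,0,0]},
    {"fingers": 1,"xyz": [0,1.5,0],"angular": [0,0,0]},
    {"fingers": 1,"xyz": [0,2.0,0],"angular": [0,0,0]},
    {"fingers": 1,"xyz": [0,2.5,0],"angular": [0,0,0]},
    {"fingers": 1,"xyz": [0,3.0,0],"angular": [0,0,0]},
    {"fingers": 1,"xyz": [0,3.5,0],"angular": [0,0,0]},
    {"fingers": 1,"xyz": [0,4.0,0],"angular": [0,0,0]},
    {"fingers": 1,"xyz": [0,4.3,0],"angular": [0,0,0]},
    {"fingers": 1,"xyz": [0,4.3,0],"angular": [0,0,0]}
  ]
}}

```text
clock: 8.07
position: [0.5542, 0.1031, 0.1537]
ee_rot: [2.505, 1.896, 0.001]
force: [-0.4, 0.4, 0.5]
width: 0.005
```

Request:
{"method": "jog_arm", "body": {
  "moves": [
    {"fingers": 1,"xyz": [0,0.2,0],"angular": [0,0,0]},
    {"fingers": 1,"xyz": [0,0.4,0],"angular": [0,0,0]},
    {"fingers": 1,"xyz": [0,0.4,0],"angular": [0,0,0]}
  ]
}}

```text
clock: 8.45
position: [0.5577, 0.1021, 0.1537]
ee_rot: [2.505, 1.896, 0.0]
force: [-1.8, 1.5, 1.2]
width: 0.006
```

Request:
{"method": "jog_arm", "body": {
  "moves": [
    {"fingers": 1,"xyz": [0,0.2,0],"angular": [0,0,0]},
    {"fingers": 1,"xyz": [0,0.4,0],"angular": [0,0,0]},
    {"fingers": 1,"xyz": [0,0.4,0],"angular": [0,0,0]}
  ]
}}

```text
clock: 8.82
position: [0.5614, 0.1011, 0.1537]
ee_rot: [-2.505, -1.896, 0.0]
force: [-2.5, 4.1, 0.1]
width: 0.007
```

Run:
```python
from h import *
st()
i=imaging.get_image("side")[180:250,260:350,::-1]
cv2.imwrite("pics/si3.png",cv2.resize(i,None,fx=7,fy=7,interpolation=cv2.INTER_CUBIC))
```

```text
8.82 [0.5614 0.1011 0.1537] [-2.505 -1.896  0.   ] F [-2.5  4.1  0.1] w 0.007 j [ 0.12  0.5  -0.54  1.78  0.31  0.95 -0.83]
```

View pics/si3.png

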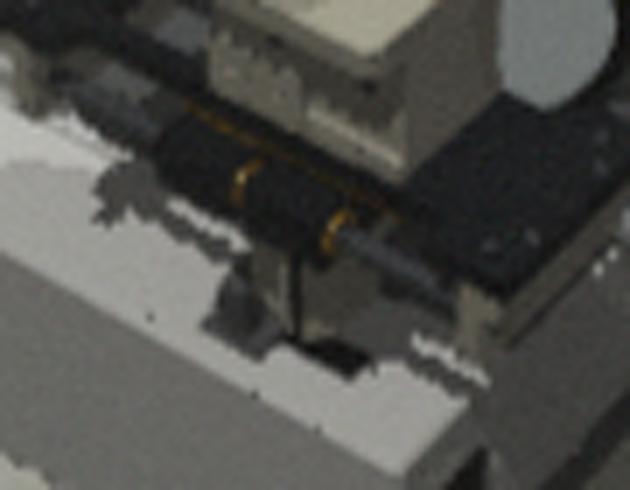

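The fingers are against the fin, and the slot has opened up in front of it at (330,355). The force is still only friction, so I'll push on to the stop.

Request:
{"method": "jog_arm", "body": {
  "moves": [
    {"fingers": 1,"xyz": [0,0.2,0],"angular": [0,0,0]},
    {"fingers": 1,"xyz": [0,0.4,0],"angular": [0,0,0]},
    {"fingers": 1,"xyz": [0,0.4,0],"angular": [0,0,0]}
  ]
}}

```text
clock: 9.25
position: [0.5619, 0.101, 0.1535]
ee_rot: [-2.501, -1.896, 0.007]
force: [-14.8, 4.3, 9.7]
width: 0.009
```

Request:
{"method": "jog_arm", "body": {
  "moves": [
    {"fingers": 1,"xyz": [0,0.2,0],"angular": [0,0,0]},
    {"fingers": 1,"xyz": [0,0.4,0],"angular": [0,0,0]},
    {"fingers": 1,"xyz": [0,0.4,0],"angular": [0,0,0]}
  ]
}}

```text
clock: 9.62
position: [0.5624, 0.1009, 0.1534]
ee_rot: [-2.496, -1.896, 0.015]
force: [-29.4, 5.7, 21.6]
width: 0.004
```

The fin hit the end stop: the force jumped and it stopped advancing. I'll back off, rise and go back to the handle.

Request:
{"method": "jog_arm", "body": {
  "moves": [
    {"fingers": 1,"xyz": [0,-1.0,0],"angular": [0,0,0]},
    {"fingers": 1,"xyz": [0,-2.5,0],"angular": [0,0,0]},
    {"fingers": 1,"xyz": [0,-2.5,-4],"angular": [0,0,0]},
    {"fingers": 0.35,"xyz": [0,-2.5,-8],"angular": [0,0,0]},
    {"fingers": 0.35,"xyz": [0,-2.5,-8],"angular": [0,0,0]}
  ]
}}

```text
clock: 10.25
position: [0.5469, 0.1059, 0.2369]
ee_rot: [2.503, 1.893, 0.009]
force: [0.3, -0.0, -0.5]
width: 0.171
```

Run:
```python
from h import *
st(); plan((.4308,-.006,.20),down()); plan((.4308,-.006,.1308),down())
```

```text
10.25 [0.5469 0.1059 0.2369] [2.503 1.893 0.009] F [ 0.3 -0.  -0.5] w 0.171 j [ 0.14  0.39 -0.58  1.72  0.24  1.09 -0.79]
xyz cm [-13.93  -8.14   3.61] ang [ 0.0062 -0.0025 -0.001 ]
xyz cm [-13.95  -8.19  10.53] ang [ 0.0062 -0.0025 -0.001 ]
```

Request:
{"method": "jog_arm", "body": {
  "moves": [
    {"fingers": 0.35,"xyz": [-5,-3,0],"angular": [0,0,0]},
    {"fingers": 0.35,"xyz": [-10,-6,0],"angular": [0,0,0]},
    {"fingers": 0.35,"xyz": [-13.9,-8.2,1],"angular": [0,0,0]},
    {"fingers": 0.35,"xyz": [-13.9,-8.2,3],"angular": [0,0,0]},
    {"fingers": 0.35,"xyz": [-13.9,-8.2,3.5],"angular": [0,0,0]},
    {"fingers": 0.35,"xyz": [-13.9,-8.2,3.5],"angular": [0,0,0]}
  ]
}}

```text
clock: 11.0
position: [0.4284, -0.0057, 0.1985]
ee_rot: [-2.504, -1.896, 0.0]
force: [-0.5, -0.1, -0.1]
width: 0.321
```

Run:
```python
from h import *
st(); plan((.4308,-.006,.1308),down())
```

```text
11.0 [ 0.4284 -0.0057  0.1985] [-2.504 -1.896  0.   ] F [-0.5 -0.1 -0.1] w 0.321 j [ 0.4   0.22 -0.59  2.05  0.16  0.91 -0.55]
xyz cm [0.03 0.24 6.77] ang [-0.0006 -0.0001  0.0005]
```

Request:
{"method": "jog_arm", "body": {
  "moves": [
    {"fingers": 0.35,"xyz": [0,0.2,2.5],"angular": [0,0,0]},
    {"fingers": 0.35,"xyz": [0,0.2,4],"angular": [0,0,0]},
    {"fingers": 0.35,"xyz": [0,0.2,5.4],"angular": [0,0,0]},
    {"fingers": 0.35,"xyz": [0,0.2,6.7],"angular": [0,0,0]},
    {"fingers": 0.35,"xyz": [0,0.2,6.7],"angular": [0,0,0]},
    {"fingers": 1,"xyz": [0,0.2,6.7],"angular": [0,0,0]},
    {"fingers": 1,"xyz": [0,0.2,6.7],"angular": [0,0,0]},
    {"fingers": 1,"xyz": [0,0.2,6.7],"angular": [0,0,0]},
    {"fingers": 1,"xyz": [0,0.2,6.7],"angular": [0,0,0]}
  ],
  "grip_force": 20
}}

```text
clock: 12.12
position: [0.4311, -0.0066, 0.1322]
ee_rot: [2.504, 1.895, 0.002]
force: [3.1, -0.6, 1.1]
width: 0.121
```

Run:
```python
from h import *
st()
a=.0522;r=.2303
for t in np.arange(.05,1.06,.1): print(round(t,2),"y %.2f z %.2f"%(100*r*(np.cos(a)-np.cos(a+t)),-100*r*(np.sin(a+t)-np.sin(a))))
```

```text
12.12 [ 0.4311 -0.0066  0.1322] [2.504e+00 1.895e+00 2.000e-03] F [ 3.1 -0.6  1.1] w 0.121 j [ 0.35  0.32 -0.55  2.13  0.25  0.75 -0.64]
0.05 y 0.09 z -1.15
0.15 y 0.44 z -3.42
0.25 y 1.01 z -5.65
0.35 y 1.81 z -7.81
0.45 y 2.81 z -9.88
0.55 y 4.02 z -11.84
0.65 y 5.42 z -13.67
0.75 y 6.99 z -15.35
0.85 y 8.72 z -16.87
0.95 y 10.60 z -18.20
1.05 y 12.60 z -19.35
```

Request:
{"method": "jog_arm", "body": {
  "moves": [
    {"fingers": 1,"xyz": [0,0,-0.6],"angular": [0,0,0]},
    {"fingers": 1,"xyz": [0,0.1,-1.15],"angular": [0,0,0]},
    {"fingers": 1,"xyz": [0,0.25,-2.3],"angular": [0,0,0]},
    {"fingers": 1,"xyz": [0,0.25,-2.3],"angular": [0,0,0]}
  ]
}}

```text
clock: 12.62
position: [0.4334, -0.0073, 0.1553]
ee_rot: [2.505, 1.895, 0.002]
force: [6.1, -1.0, -3.6]
width: 0.125
```

The lid is free now, at −3.6 N and past 23 mm. I'll continue along the arc.

Request:
{"method": "jog_arm", "body": {
  "moves": [
    {"fingers": 1,"xyz": [0,0.2,-1.1],"angular": [0,0,0]},
    {"fingers": 1,"xyz": [0,0.45,-2.2],"angular": [0,0,0]},
    {"fingers": 1,"xyz": [0,0.75,-3.35],"angular": [0,0,0]},
    {"fingers": 1,"xyz": [0,1.15,-4.4],"angular": [0,0,0]},
    {"fingers": 1,"xyz": [0,1.55,-5.5],"angular": [0,0,0]},
    {"fingers": 1,"xyz": [0,2.05,-6.55],"angular": [0,0,0]},
    {"fingers": 1,"xyz": [0,2.55,-7.6],"angular": [0,0,0]},
    {"fingers": 1,"xyz": [0,3.15,-8.55],"angular": [0,0,0]},
    {"fingers": 1,"xyz": [0,3.75,-9.55],"angular": [0,0,0]},
    {"fingers": 1,"xyz": [0,3.75,-9.55],"angular": [0,0,0]}
  ]
}}

```text
clock: 13.88
position: [0.4699, -0.0173, 0.2501]
ee_rot: [2.505, 1.895, 0.003]
force: [7.9, 0.4, -8.5]
width: 0.12
```

Request:
{"method": "jog_arm", "body": {
  "moves": [
    {"fingers": 1,"xyz": [0,0.7,-0.95],"angular": [0,0,0]},
    {"fingers": 1,"xyz": [0,1.4,-1.85],"angular": [0,0,0]},
    {"fingers": 1,"xyz": [0,2.15,-2.7],"angular": [0,0,0]},
    {"fingers": 1,"xyz": [0,2.95,-3.5],"angular": [0,0,0]},
    {"fingers": 1,"xyz": [0,3.8,-4.3],"angular": [0,0,0]},
    {"fingers": 1,"xyz": [0,4.7,-5.05],"angular": [0,0,0]},
    {"fingers": 1,"xyz": [0,5.6,-5.7],"angular": [0,0,0]},
    {"fingers": 1,"xyz": [0,6.6,-6.35],"angular": [0,0,0]},
    {"fingers": 1,"xyz": [0,7.6,-6.95],"angular": [0,0,0]},
    {"fingers": 1,"xyz": [0,7.6,-6.95],"angular": [0,0,0]},
    {"fingers": 1,"xyz": [0,7.6,-6.95],"angular": [0,0,0]}
  ]
}}

```text
clock: 15.25
position: [0.5414, -0.0368, 0.3203]
ee_rot: [-2.503, -1.897, 0.001]
force: [-3.2, 4.5, 3.0]
width: 0.12
```

Run:
```python
from h import *
st();p=arm.observe()["position"]-np.array([0,0,-.002])
h=np.array([.651,-.065]);print("lid angle",np.arctan2(p[2]-.12,np.linalg.norm(p[:2]-h))-.052, "r",np.hypot(p[2]-.12,np.linalg.norm(p[:2]-h)))
cv2.imwrite("pics/end.png",imaging.get_image("side")[:,:,::-1])
```

```text
15.25 [ 0.5414 -0.0368  0.3203] [-2.503e+00 -1.897e+00  1.000e-03] F [-3.2  4.5  3. ] w 0.12 j [ 0.4   0.3  -0.56  1.62  0.16  1.27 -0.46]
lid angle 1.0087184247382859 r 0.23177417509970516
```

View pics/end.png

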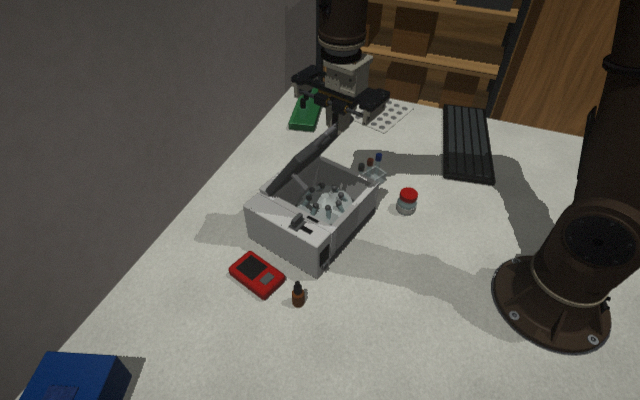

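The lid is up and held by the handle at about (335,125). The slide is back at (297,220), and the bystanders are in place. I'll let it settle, then hand in.

Request:
{"method": "jog_arm", "body": {
  "moves": [
    {"fingers": 1,"xyz": [0,0,0],"angular": [0,0,0]},
    {"fingers": 1,"xyz": [0,0,0],"angular": [0,0,0]},
    {"fingers": 1,"xyz": [0,0,0],"angular": [0,0,0]},
    {"fingers": 1,"xyz": [0,0,0],"angular": [0,0,0]}
  ]
}}

```text
clock: 15.8
position: [0.5413, -0.0367, 0.3202]
ee_rot: [-2.503, -1.897, 0.001]
force: [-2.8, 4.8, 3.9]
width: 0.122
```

Run:
```python
from h import *
st(); print(abs(arm.observe()["dq"]).max()); print(job.sign_off())
```

```text
15.8 [ 0.5413 -0.0367  0.3202] [-2.503e+00 -1.897e+00  1.000e-03] F [-2.8  4.8  3.9] w 0.122 j [ 0.4   0.3  -0.56  1.62  0.16  1.27 -0.46]
0.001862651236266658
the job is handed in; nothing more can be done
None
```

The lid was caught, so I used the release. The gripper is now holding the lid open by its handle at about 1.0 rad (58°), and the job is handed in at 15.8 s.

- **Tug:** the lid lifted freely at about 3 N, then the force jumped to about 19 N around 10 mm up. I took that as caught and let it back down.
- **Release:** I pushed the slide back until it stopped moving and the force rose to about 30 N. The camera picture also shows it back.
- **Lift:** I gripped the handle again and the lid came up freely.

**Last checks:**
- The lid angle comes from the gripper's position relative to the hinge, not a direct reading. The distance to the hinge came out at 232 mm against the expected 230 mm.
- The grip opening is about 11 mm on the 12 mm bar, and the arm is still.
- In the last side picture the rack, jar, bottle and meter look undisturbed.
- The wrist force still reads about 7 N. This suggests the gripper is slightly off the handle's arc, but nothing slipped. No check failed.

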